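# Wind the anvil jack up to its height stop

## Task

Fit the loose crank fully down onto the drive tang of the screw jack, then wind it clockwise (seen from above) until the anvil plate is up firmly against its stop: about 10 N on the knob is enough, do not force it. Leave the crank sitting on the jack and the anvil up, and do not disturb the other things on the bench.

Things in the scene. Friction and masses are not known exactly. Their poses are not given: they have to be found in the camera images.
- jack: Fixed screw jack on a dark cast base (150 x 360 x 22 mm). Origin on the bench under the spindle axis, z up. A 100 mm square gear head, 72 mm high, carries the spindle; the lift with the anvil plate stands 200 mm along the jack's +y between two guide posts with rubber-faced stop collars. The posts (165 mm) and the red part (up to 183 mm with the anvil up) are its highest points.
- spindle: Upright drive spindle of the jack, on the jack's origin axis. Origin at the centre of the top face of its round steel flange (72 mm across), 81 mm above the bench. On the flange stands a flat tang: 44 mm long along the spindle's x, 10 mm thick along its y, 18 mm high, and a 40 x 6 mm lead-in tip above it, up to 22 mm. It turns about the vertical and stays where it is left.
- lift (a joint): Height of the anvil plate (140 x 120 mm aluminium, a red part on it) over its lowest position, m. Turning the spindle clockwise seen from above raises it about 20 mm a turn, against about 0.2 N m (3 N at the crank's knob). At about 0.045, 0.6 to 1.4 turns from the start, it meets its stop, which hardly gives. It is firmly home at about 10 N on the knob; over about 20 N would force it.
- crank: Loose steel crank, about 0.5 kg, lying socket down on the bench. Origin at the centre of the hub's underside, z up, arm along its x. Hub 68 (x) x 36 (y) x 34 mm; in its underside a slot 47 (x) x 13 (y) x 24 mm deep drops over the tang, either way round, until the underside sits on the flange. Arm 24 mm wide, its top 34 mm above the underside, reaching 89 mm along x.
- crank_boss (a point): Middle of the square grip boss on top of the hub (26 x 26 mm, flat sides along the crank's x and y, from 34 to 74 mm above the underside): this point is on the hub axis 56 mm above the underside, the place to grasp for carrying the crank.
- crank_knob (a point): Middle of the crank's upright round black knob, which spins freely on the arm: 22 mm across, 50 mm tall, from 34.5 to 84.5 mm above the underside; this point is 75 mm from the hub axis along the crank's x, 59 mm above the underside.
- tape: Bystander: grey tape roll, 100 mm across, 50 mm high, lying flat; origin centre of underside.
- bottle: Bystander: clear bottle, 56 mm across, 150 mm high, standing; origin centre of underside.
- spanner: Bystander: open spanner, 140 mm long, lying on the bench.
- housing: Bystander: small open red plastic housing, 70 x 50 x 24 mm; origin centre of underside.
- driver: Bystander: screwdriver with a black handle, lying on the bench.
- gauge: Bystander: steel gauge block, 60 x 35 x 20 mm; origin centre of underside.
- horn: Bystander: aluminium welding horn, 48 mm across, 75 mm high, standing; origin centre of underside.
Not all that is in view belongs to the job. Leave any pink look-alike of the crank alone.

How it is judged:
By the outcome, as a careful person would: the job done as asked, in the order asked, and still so for the second after the job is handed in, with the robot touching nothing.
It also fails if it takes over 72 s, if anything falls off the work surface, if the arm or the gripper's body presses on something with over 40 N, if the wrist force passes 120 N, or if a joint passes its speed limit or range.

## Robot

A 6-joint arm with a two-finger parallel gripper is mounted at the origin on the work surface. World frame = base frame: x ahead of the robot, y to its left, z up, the work surface at z = 0. Lengths are in m, angles in rad, forces in N, time in s.
With the tool pointing down it reaches from about 0.35 to 1 m from the base axis. Payload 7.1 kg.
Tool frame: the origin (TCP) lies midway between the tips of the shut fingers; the grasp point (between the pads) lies 19 mm behind it; z points along the fingers, y is the line along which they close (so a half turn about z gives the same grasp; the last joint's range is limited). The gripper opens to 85 mm and grips with 20 to 120 N. Pads are 22 mm wide; open, the fingers measure 114 mm over their backs; the gripper's body (76 mm by 85 mm) begins 54 mm behind the grasp point. The pads swing forward as they close: fully open they stand 13 mm farther back than shut.
Start: joints at [-1.128, 0.423, 1.63, -0, 1.089, -0.019], TCP at [0.278, -0.56, 0.203] pointing down, gripper open.
Joint ranges: [-3, 3], [-0.9, 2.11], [0.09, 2.58], [-1.31, 4.45], [0.11, 2.69], [-2.54, 2.54]. Speed limits (rad/s): [2.39, 2.39, 3.01, 3.14, 3.14, 3.14].

## Interface

Orientations are given as a rotation vector (axis times angle).
In Python, from bench import bot gives the robot as it stands.
- The arm moves only by the shell command python3 -m crank 'ROWS' [OPENING] [FORCE]. ROWS is JSON, a list of rows, each a list of 2 entries, a list of its own where there are three numbers: the shift along the tool's x, y, z in cm, then the turn about the tool's z in rad. In form: [[[tx, ty, tz], turn], ...]. A call has 1 to 5 rows; each row is the pose to reach, as a shift and turn from the pose commanded when the call began, along the tool's axes at that moment; what a row does not reach only later rows make up. A row lasts 1/8 s, in which the tool goes at most 62.5 mm and 10.7 degrees, less where a joint would pass 70% of its speed; a pose out of reach is approached as far as the arm can. A call with a gripper value outside its range is refused whole. OPENING is the finger opening in cm, from 0 to 8.54, set as the call begins (- or left out, the last holds). The fingers move at their own pace and stop on an object; FORCE is the grip in N (left out, the last holds). Time passes only in rows, so rows that repeat a pose let the fingers close. It gives the time, the measured TCP pose, the force, the opening and the grip force at its end, in the units of the state.
- bot.get_obs(): the state, without advancing time (a new reading comes with each control period).
- bot.get_image(name): name is "scene" or "top" or "wrist"; returns (picture, depth): 400x640x3 uint8, blue, green, red; 400x640 float32, m along the optical axis (not along the pixel's ray), 0 where there is no reading.
- bot.get_calibration(name): a dict with "camera_matrix" (3x3 intrinsics, pixels), "R" (3x3) and "t" (3): a world point X has camera coordinates R X + t; the wrist camera has in their place "T_tool_cam" (4x4, takes a point from camera to tool coordinates, whose origin is the TCP and whose axes are the flange's). Camera axes: x right, y down, z forward; pixel columns grow to the right and rows downward; lengths in m; the calibration is good to about 2 mm. A picture is of the moment at which its call begins: read the wrist's pose just before it. get_calibration takes no time and is no camera call.
- bot.sign_off(): hands the job in; it is judged then, once.
The state is a dict: "time_s": time; "joints": joint angles; "joint_vel": joint speeds; "joint_efforts": joint torques, N m; "tcp_pos": TCP position; "eef_rot": TCP orientation; "force": force on the tool from outside, world axes, zero at the start; "ft_torque": the same for the moment, N m; "gripper_width": opening from 0.0 (shut) to 1.0 (fully open); "grasp_force": force on a finger pad.
Only numpy, scipy, OpenCV 4.12 (cv2) and the standard library are available. Lean on these libraries where they do the work, as an engineer would, in place of code of your own. Each camera call takes 0.05 s, during which the arm holds its last target. There are 200 camera calls.

## Working session

There is one attempt and no reset: what is moved stays moved. The work goes in short steps, Python scripts to look and compute and a shell command to move; the robot and the scene stay as the last step left them, time stands still between calls to the robot, and variables do not carry over. Pictures are saved under pics/ and viewed, at most 10 in all, crops included, and the job is handed in when it is done.

```bash
mkdir -p pics; ls
cat > h.py <<'E'
import numpy as np,cv2
from bench import bot
from scipy.spatial.transform import Rotation as R
def snap(n):
    o=bot.get_obs(); im,d=bot.get_image(n); c=bot.get_calibration(n); K=np.array(c["camera_matrix"])
    if n=="wrist":
        T=np.array(c["T_tool_cam"]); Rt=R.from_rotvec(o["eef_rot"]).as_matrix()
        Rw=Rt@T[:3,:3]; p=Rt@T[:3,3]+np.array(o["tcp_pos"])
    else:
        Rw=np.array(c["R"]).T; p=-Rw@np.array(c["t"])
    return im,d,K,Rw,p
def cloud(d,K,Rw,p):
    v,u=np.indices(d.shape); r=np.stack([(u-K[0,2])/K[0,0],(v-K[1,2])/K[1,1],np.ones(d.shape)],-1)
    X=(r*d[...,None])@Rw.T+p; X[d==0]=np.nan
    return X
def ray(u,v,z,K,Rw,p):
    r=Rw@np.array([(u-K[0,2])/K[0,0],(v-K[1,2])/K[1,1],1]); return p+r*(z-p[2])/r[2]
E
python3 - <<'E'
from h import *
o=bot.get_obs(); print(o)
for n in("top","scene"):
    im,d,K,Rw,p=snap(n); cv2.imwrite(f"pics/{n}0.png",im); np.savez(f"{n}0.npz",im=im,d=d,K=K,Rw=Rw,p=p); print(n,p,K[0,0],Rw[:,2])
E
```

```text
pics
{'time_s': 0.0, 'joints': array([-1.12800181e+00,  4.23878308e-01,  1.63071777e+00, -1.08456134e-06,
        1.08855153e+00, -1.89890433e-02]), 'joint_vel': array([-1.41691767e-03, -4.59605719e-04,  1.56284864e-04,  4.43759958e-04,
       -1.09927101e-04,  1.33440884e-05]), 'joint_efforts': array([-2.42347953e-03, -5.57394040e+01, -2.81743991e+01, -1.71084848e-04,
        7.41336728e-03, -1.04866328e-05]), 'tcp_pos': array([ 0.2782396 , -0.55898439,  0.2020114 ]), 'eef_rot': array([-3.05674342e+00, -7.18592990e-01,  5.14935835e-04]), 'force': array([ 0.46034097, -0.16901459, -0.12947937]), 'ft_torque': array([ 0.0631208 , -0.00567178,  0.02765787]), 'grasp_force': 0.0, 'gripper_width': 0.9973541177036179}
top [ 0.44434649 -0.00865563  1.19295398] 423.7826088991464 [ 0.06375139 -0.00235785 -0.99796303]
scene [1.21549744 0.80333595 1.22019383] 509.282679818562 [-0.45051677 -0.5247812  -0.72224604]
```

View pics/top0.png

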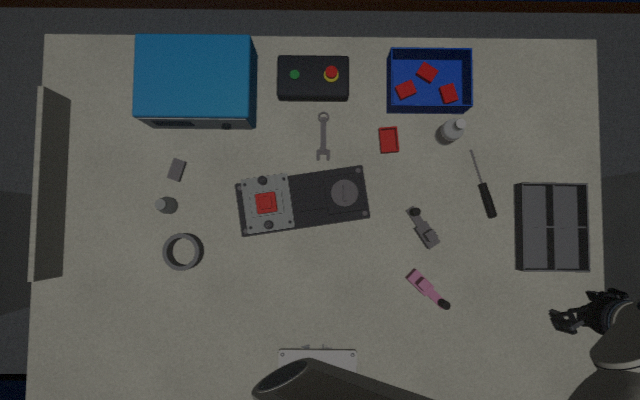

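View pics/scene0.png

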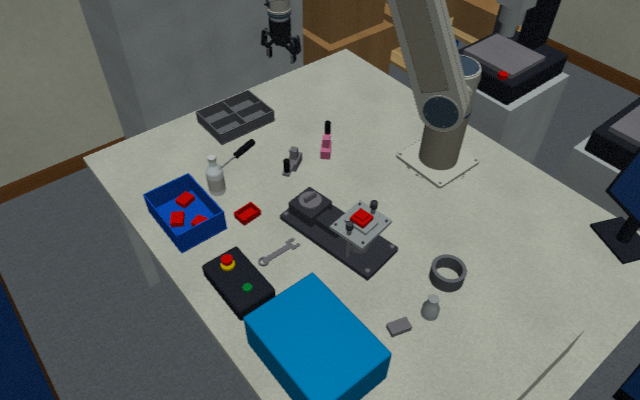

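Top view: the grey steel crank has its hub near (427,236) and its black knob at (414,211). The pink look-alike is at (428,288). The spindle flange is at (345,193), the anvil at (266,203), the bottle at (452,131) and the driver at (486,200). I choose the grey crank, and next I measure it and check one close crop.

Run:
```python
from h import *
z=np.load("top0.npz"); im,d,K,Rw,p=[z[k] for k in("im","d","K","Rw","p")]
X=cloud(d,K,Rw,p)
def reg(u0,v0,u1,v1,lo,hi,nm):
    m=np.zeros(d.shape,bool); m[v0:v1,u0:u1]=1
    with np.errstate(all='ignore'): m&=(X[...,2]>lo)&(X[...,2]<hi)
    P=X[m]; 
    if len(P)<5: print(nm,len(P)); return
    r=cv2.minAreaRect((P[:,:2]*1000).astype(np.float32)); print(nm,len(P),P.mean(0).round(4),"rect",np.round(r[0],1),np.round(r[1],1),round(r[2],1))
reg(400,195,450,255,.015,.12,"crank all")
reg(400,195,450,255,.06,.12,"crank >60")
reg(415,222,450,255,.055,.12,"boss")
reg(400,200,424,222,.06,.12,"knob")
reg(325,170,370,215,.072,.084,"flange")
reg(325,170,370,215,.088,.12,"tang")
reg(300,160,375,230,.06,.078,"head")
reg(230,160,380,240,.01,.03,"base")
reg(235,170,300,240,.07,.2,"anvil")
a=cv2.resize(im[190:250,395:455],(400,400),interpolation=2);b=cv2.resize(im[160:225,315:380],(400,400),interpolation=2)
cv2.imwrite("pics/crop1.png",np.hstack([a,b]))
```

```text
crank all 586 [ 0.4425 -0.2841  0.0467] rect [ 447.1 -284.7] [123.5  37.1] 33.7
crank >60 174 [ 0.4474 -0.2828  0.0762] rect [ 453.7 -278.6] [98.5 26.2] 36.1
boss 118 [ 0.4245 -0.2982  0.0719] rect [ 424.6 -299.5] [26.  26.4] 33.9
knob 65 [ 0.4859 -0.2559  0.0813] rect [ 486.  -257.8] [21.4 18.7] 89.3
flange 787 [ 0.533  -0.0689  0.0778] rect [533.3 -68.3] [95.6 96.1] 8.7
tang 70 [ 0.5338 -0.0683  0.1006] rect [533.9 -68.7] [42.2 10.2] 3.8
head 866 [ 0.5325 -0.0675  0.0715] rect [533.9 -68.7] [100. 100.] 9.0
base 2379 [0.5134 0.0209 0.0214] rect [515.7  44.7] [150.2 359.9] 9.2
anvil 2618 [0.5015 0.1271 0.1303] rect [502.4 129. ] [140.5 120.6] 9.1
```

View pics/crop1.png

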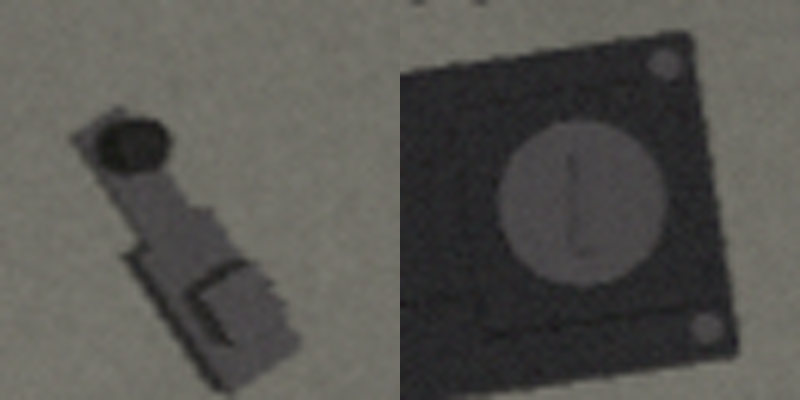

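The close crop confirms it: grey steel crank, boss rectangle 26x26 mm at (0.425,-0.299), knob 74 mm away at about 34°. The spindle is at (0.534,-0.069) with the tang along about 4°. I'll look from close above the spindle first, then above the crank.

```bash
cat >> h.py <<'E'
def go(x,y,z,psi):
    "shift (cm, tool axes), turn (rad) from the present pose to TCP x,y,z with tool x axis at psi deg"
    o=bot.get_obs(); Rt=R.from_rotvec(o["eef_rot"]).as_matrix()
    s=Rt.T@(np.array([x,y,z])-o["tcp_pos"])*100
    now=np.degrees(np.arctan2(Rt[1,0],Rt[0,0])); t=-np.radians((psi-now+180)%360-180)
    print("psi",now.round(2),"tilt",np.round(Rt[:2,2],4),"shift cm",s.round(2),"turn",t.round(3)); return s,t
def rect(X,c,r,lo,hi,nm):
    with np.errstate(all='ignore'): m=(np.hypot(X[...,0]-c[0],X[...,1]-c[1])<r)&(X[...,2]>lo)&(X[...,2]<hi)
    P=X[m]
    if len(P)<8: print(nm,len(P)); return P
    q=cv2.minAreaRect((P[:,:2]*1000).astype(np.float32)); print(nm,len(P),"z",np.median(P[:,2]).round(4),"mean",P.mean(0).round(4),"rect",np.round(q[0],1),np.round(q[1],1),round(q[2],1)); return P
E
python3 - <<'E'
from h import *
print(np.array(bot.get_calibration("wrist")["T_tool_cam"]).round(3)); print(bot.get_calibration("wrist")["camera_matrix"][0])
go(.49,-.069,.28,3.8)
z=np.load("top0.npz"); X=cloud(z["d"],z["K"],z["Rw"],z["p"])
with np.errstate(all='ignore'): m=(np.hypot(X[...,0]-.502,X[...,1]-.129)<.02)&(X[...,2]>.05)
print("red z",np.median(X[m][:,2]))
rect(X,(.502,.129),.1,.09,.13,"plate")
E
```

```text
[[-0.    -0.957 -0.29   0.074]
 [ 1.    -0.     0.001  0.   ]
 [-0.001 -0.29   0.957 -0.171]
 [ 0.     0.     0.     1.   ]]
[306.39020374   0.         318.89677569]
psi 26.46 tilt [-0.0006  0.0013] shift cm [ 40.79 -34.45  -7.74] turn 0.395
red z 0.15659663013197922
plate 1721 z 0.1216 mean [0.5013 0.1269 0.1216] rect [502.4 129. ] [140.5 120.6] 9.1
```

```bash
python3 -m crank '[[[5,-3.4,-3],0.1],[[10,-6.9,-4.8],0.2],[[15,-10.3,-4.8],0.3],[[20,-13.7,-4.8],0.395],[[25,-17.2,-4.8],0.395]]' 8
python3 - <<'E'
from h import *
go(.55,-.069,.25,3.8)
E
```

```text
time_s: 0.72
tcp_pos: [0.4261, -0.2925, 0.2508]
eef_rot: [3.14, 0.103, 0.0]
force: [1.5, 0.0, -0.0]
gripper_width: 0.937
grasp_force: 0.0
psi 3.75 tilt [ 0.0001 -0.    ] shift cm [ 13.82 -21.5    0.08] turn -0.001
```

```bash
python3 -m crank '[[[3,-5,0],0],[[6.2,-10,0],0],[[9.4,-15,0],0],[[12.5,-19.5,0],0],[[13.8,-21.5,0],0]]'; python3 -m crank '[[[0,0,0],0],[[0,0,0],0]]'
python3 - <<'E'
from h import *
im,d,K,Rw,p=snap("wrist"); cv2.imwrite("pics/w1.png",im); X=cloud(d,K,Rw,p)
c=(.534,-.069)
rect(X,c,.033,.078,.084,"flange"); rect(X,c,.04,.088,.12,"tang"); rect(X,c,.08,.066,.076,"head"); 
P=rect(X,c,.04,.101,.12,"tip")
with np.errstate(all='ignore'): m=(np.hypot(X[...,0]-c[0],X[...,1]-c[1])<.06)&(X[...,2]>.0765)
q=X[m]; print(cv2.minEnclosingCircle((q[:,:2]*1000).astype(np.float32)))
E
```

```text
time_s: 1.35
tcp_pos: [0.5498, -0.068, 0.2505]
eef_rot: [-3.139, -0.109, 0.0]
force: [0.3, 0.1, -0.6]
gripper_width: 0.934
grasp_force: 0.0
time_s: 1.6
tcp_pos: [0.5483, -0.0711, 0.2505]
eef_rot: [3.14, 0.105, -0.001]
force: [-0.7, 0.2, -0.8]
gripper_width: 0.938
grasp_force: 0.0
flange 2127 z 0.0811 mean [ 0.5351 -0.0692  0.0811] rect [534.2 -68.9] [65.2 65.5] 35.2
tang 373 z 0.1018 mean [ 0.5374 -0.0671  0.1009] rect [535.4 -67.6] [43.7  9.8] 3.5
head 3814 z 0.0717 mean [ 0.5416 -0.0672  0.0715] rect [535.2 -67.3] [99.8 99.9] 9.1
tip 197 z 0.1031 mean [ 0.5362 -0.0674  0.103 ] rect [535.2 -67.7] [39.9  5.4] 3.5
((541.4493408203125, -68.41223907470703), 59.47599411010742)
```

View pics/w1.png

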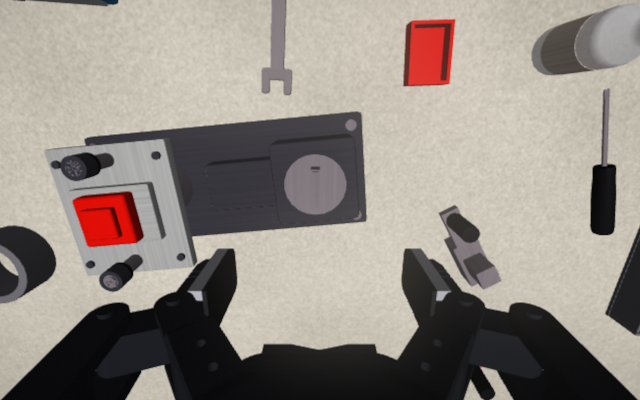

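The wrist view shows the flange at pixel (315,185) with the tang on it, the anvil at left and the grey crank at (468,245). Spindle is (0.535,-0.068), tang 3.5°, flange height 0.081, so the sizes match. Next, a close look at the crank.

Run:
```python
from h import *
go(.437,-.291,.21,33.8)
```

```text
psi 3.78 tilt [-0.0007 -0.0002] shift cm [-12.54  21.17   4.07] turn -0.524
```

```bash
python3 -m crank '[[[-3,5,0],-0.13],[[-6,10,0],-0.26],[[-9,15,1],-0.4],[[-11.5,19.5,3],-0.524],[[-12.5,21.2,4],-0.524]]'; python3 -m crank '[[[0,0,0],0],[[0,0,0],0]]'
python3 - <<'E'
from h import *
im,d,K,Rw,p=snap("wrist"); X=cloud(d,K,Rw,p)
b=(.4246,-.299)
rect(X,b,.03,.068,.08,"boss"); rect(X,(.486,-.257),.03,.08,.09,"knob"); rect(X,(.45,-.28),.09,.028,.038,"armtop")
go(.4246,-.299,.04,33.8)
E
```

```text
time_s: 2.28
tcp_pos: [0.4358, -0.2931, 0.2101]
eef_rot: [-3.007, -0.908, 0.001]
force: [-0.3, 0.4, 0.4]
gripper_width: 0.938
grasp_force: 0.0
time_s: 2.52
tcp_pos: [0.4387, -0.2901, 0.2112]
eef_rot: [3.006, 0.913, 0.001]
force: [-0.4, 0.7, -0.3]
gripper_width: 0.935
grasp_force: 0.0
boss 603 z 0.0739 mean [ 0.4259 -0.298   0.0737] rect [ 425.3 -298.7] [25.9 25.3] 33.3
knob 409 z 0.0844 mean [ 0.4872 -0.2568  0.0844] rect [ 487.1 -256.9] [20.6 20.6] 79.5
armtop 1651 z 0.034 mean [ 0.4476 -0.2835  0.034 ] rect [ 447.8 -283.2] [121.8  36. ] 34.0
psi 33.85 tilt [ 0.0008 -0.0002] shift cm [-1.71 -0.06 17.13] turn 0.001
```

```bash
python3 -m crank '[[[-1.6,0,5],0],[[-1.6,0,10],0],[[-1.6,0,14],0],[[-1.6,0,17.1],0],[[-1.6,0,17.1],0]]' 5; python3 -m crank '[[[0,0,0],0],[[0,0,0],0],[[0,0,0],0],[[0,0,0],0],[[0,0,0],0]]' 1.5 60;  python3 -m crank '[[[0,0,0],0],[[0,0,0],0],[[0,0,0],0]]'
```

```text
time_s: 3.2
tcp_pos: [0.4245, -0.2976, 0.0384]
eef_rot: [-3.002, -0.916, 0.004]
force: [0.1, 0.4, -0.3]
gripper_width: 0.584
grasp_force: 0.0
time_s: 3.82
tcp_pos: [0.4262, -0.2997, 0.0416]
eef_rot: [3.004, 0.914, 0.003]
force: [-0.3, 3.2, 7.1]
gripper_width: 0.273
grasp_force: 59.4
time_s: 4.2
tcp_pos: [0.4262, -0.2997, 0.0416]
eef_rot: [3.004, 0.914, 0.003]
force: [-0.1, 4.2, 6.9]
gripper_width: 0.274
grasp_force: 59.4
```

```bash
python3 -m crank '[[[0,0,-3],0],[[0,0,-7],0],[[0,0,-11],0],[[0,0,-15],0],[[0,0,-15],0]]';  python3 -m crank '[[[0,0,0],0],[[0,0,0],0]]'
python3 - <<'E'
from h import *
im,d,K,Rw,p=snap("wrist"); X=cloud(d,K,Rw,p); o=bot.get_obs(); Rt=R.from_rotvec(o["eef_rot"]).as_matrix()
Y=(X-o["tcp_pos"])@Rt; Y[...,2]*=-1   # tool axes, z up
rect(Y,(.075,0),.03,.03,.06,"knob"); rect(Y,(.03,0),.09,-.012,-.003,"armtop"); rect(Y,(.075,0),.02,-.02,.2,"kn")
go(.535,-.068,.19,3.5)
cv2.imwrite("pics/w2.png",im)
E
```

```text
time_s: 4.82
tcp_pos: [0.4268, -0.3008, 0.1933]
eef_rot: [3.0, 0.913, 0.007]
force: [0.6, 0.4, -5.7]
gripper_width: 0.271
grasp_force: 60.4
time_s: 5.08
tcp_pos: [0.4239, -0.2986, 0.1881]
eef_rot: [-3.003, -0.914, 0.003]
force: [-0.8, 0.1, -6.2]
gripper_width: 0.276
grasp_force: 60.4
knob 2255 z 0.042 mean [0.0747 0.0004 0.042 ] rect [74.6  0.4] [21.  20.9] 45.0
armtop 4538 z -0.0078 mean [ 0.0338 -0.0012 -0.0078] rect [40.7 -1. ] [36. 94.] 89.7
kn 2765 z 0.0418 mean [ 0.0727 -0.0001  0.0327] rect [71.5 -0.9] [23.9 32.6] 89.7
psi 33.85 tilt [-0.0025  0.0018] shift cm [ 22.07 -12.98  -0.16] turn 0.53
```

View pics/w2.png

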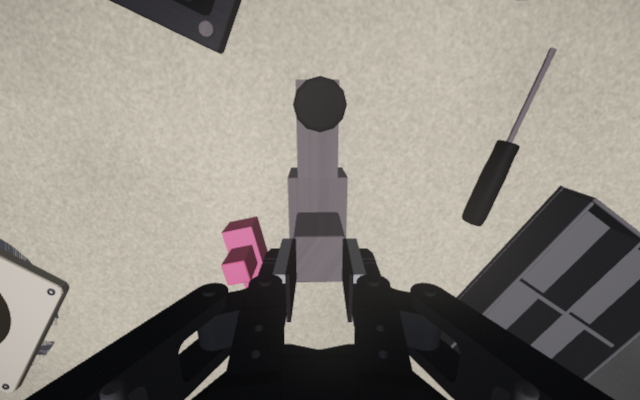

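Held squarely: the knob at pixel (320,104) is 74.6 mm ahead on the tool axis, the crank is level, and the underside is 42.5 mm below the TCP. Now carry it over the spindle.

```bash
python3 -m crank '[[[4.4,-2.6,0],0.1],[[9,-5.2,0],0.23],[[13.5,-7.8,0],0.36],[[18,-10.5,0],0.48],[[21,-12.4,0],0.53]]';  python3 -m crank '[[[1.1,-0.6,0],0],[[1.1,-0.6,0],0],[[1.1,-0.6,0],0],[[1.1,-0.6,0],0]]'
python3 - <<'E'
from h import *
go(.535,-.068,.15,3.5)
E
```

```text
time_s: 5.75
tcp_pos: [0.5305, -0.0773, 0.1886]
eef_rot: [-3.14, -0.094, 0.003]
force: [0.6, -0.5, -5.3]
gripper_width: 0.272
grasp_force: 60.4
time_s: 6.25
tcp_pos: [0.5403, -0.0738, 0.1896]
eef_rot: [3.14, 0.093, -0.001]
force: [1.0, -0.2, -5.0]
gripper_width: 0.277
grasp_force: 60.5
psi 3.41 tilt [-0.0007 -0.    ] shift cm [-0.5  -0.61  3.96] turn -0.002
```

```bash
python3 -m crank '[[[-0.5,-0.6,1],0],[[-0.5,-0.6,3],0],[[-0.5,-0.6,3.6],0],[[-0.5,-0.6,3.6],0],[[-0.5,-0.6,3.6],0]]'; python3 -m crank '[[[0,0,0],0],[[0,0,0],0]]'
python3 - <<'E'
from h import *
go(.535,-.068,.1235,3.5)
for n in("top",):
    im,d,K,Rw,p=snap(n); X=cloud(d,K,Rw,p); rect(X,(.610,-.065),.03,.17,.22,"knob top-cam")
E
```

```text
time_s: 6.88
tcp_pos: [0.5361, -0.0672, 0.1543]
eef_rot: [3.14, 0.095, 0.002]
force: [-0.0, -0.0, -5.1]
gripper_width: 0.272
grasp_force: 60.5
time_s: 7.12
tcp_pos: [0.5359, -0.0672, 0.1542]
eef_rot: [3.14, 0.096, 0.001]
force: [-0.0, 0.3, -5.2]
gripper_width: 0.273
grasp_force: 60.5
psi 3.48 tilt [ 0.0007 -0.0001] shift cm [-0.09  0.08  3.07] turn -0.0
knob top-cam 0
```

```bash
python3 -m crank '[[[-0.1,0.1,0.4],0],[[-0.1,0.1,0.8],0],[[-0.1,0.1,1.0],0],[[-0.1,0.1,1.2],0],[[-0.1,0.1,1.4],0]]'; python3 -m crank '[[[0,0,0],0]]'
```

```text
time_s: 7.8
tcp_pos: [0.5347, -0.0682, 0.1397]
eef_rot: [-3.14, -0.095, 0.0]
force: [-0.2, -0.0, -4.8]
gripper_width: 0.268
grasp_force: 60.5
time_s: 7.92
tcp_pos: [0.5346, -0.0682, 0.1397]
eef_rot: [-3.14, -0.095, 0.0]
force: [0.1, -0.0, -5.8]
gripper_width: 0.271
grasp_force: 60.5
```

```bash
python3 -m crank '[[[0,0,0.3],0],[[0,0,0.5],0],[[0,0,0.8],0],[[0,0,1.1],0],[[0,0,1.3],0]]'; python3 -m crank '[[[0,0,0.1],0],[[0,0,0.2],0],[[0,0,0.3],0]]'
```

```text
time_s: 8.55
tcp_pos: [0.5346, -0.0682, 0.1265]
eef_rot: [-3.14, -0.095, 0.0]
force: [-1.0, 0.0, -5.2]
gripper_width: 0.271
grasp_force: 60.5
time_s: 8.93
tcp_pos: [0.5347, -0.0682, 0.1238]
eef_rot: [3.14, 0.096, 0.0]
force: [0.7, -0.5, -5.3]
gripper_width: 0.275
grasp_force: 60.5
```

```bash
python3 -m crank '[[[0,0,0.05],0],[[0,0,0.1],0]]'; python3 -m crank '[[[0,0,0.05],0],[[0,0,0.1],0]]'
```

```text
time_s: 9.18
tcp_pos: [0.5346, -0.0682, 0.123]
eef_rot: [-3.14, -0.096, 0.0]
force: [-1.7, 0.5, -0.1]
gripper_width: 0.27
grasp_force: 61.1
time_s: 9.43
tcp_pos: [0.5347, -0.068, 0.1227]
eef_rot: [-3.14, -0.095, -0.0]
force: [-5.5, 2.4, 9.7]
gripper_width: 0.273
grasp_force: 62.5
```

```bash
python3 -m crank '[[[0,0,-0.1],0],[[0,0,-0.1],0],[[0,0,-0.1],0],[[0,0,-0.1],0]]' 5; python3 -m crank '[[[0,0,-3],0],[[0,0,-7],0],[[0,0,-11],0],[[1.5,0,-13],0],[[1.5,0,-13],0]]'; python3 -m crank '[[[0,0,0],0],[[0,0,0],0]]'
python3 - <<'E'
from h import *
im,d,K,Rw,p=snap("wrist"); X=cloud(d,K,Rw,p)
rect(X,(.535,-.068),.03,.148,.162,"boss"); rect(X,(.610,-.063),.03,.16,.172,"knob"); rect(X,(.55,-.067),.1,.108,.12,"armtop");rect(X,(.535,-.068),.034,.076,.086,"flange")
go(.610,-.063,.121,3.5)
cv2.imwrite("pics/w3.png",im)
E
```

```text
time_s: 9.93
tcp_pos: [0.5348, -0.0682, 0.1228]
eef_rot: [3.14, 0.095, 0.0]
force: [0.0, -0.3, -0.2]
gripper_width: 0.584
grasp_force: 0.0
time_s: 10.55
tcp_pos: [0.5513, -0.0674, 0.2544]
eef_rot: [3.139, 0.096, 0.006]
force: [-0.2, -0.2, -0.1]
gripper_width: 0.583
grasp_force: 0.0
time_s: 10.8
tcp_pos: [0.5484, -0.0672, 0.2513]
eef_rot: [-3.14, -0.095, 0.004]
force: [-1.2, -0.4, -0.6]
gripper_width: 0.582
grasp_force: 0.0
boss 775 z 0.1548 mean [ 0.5348 -0.0661  0.1547] rect [534.1 -66.1] [25.6 25.2] 3.7
knob 548 z 0.1653 mean [ 0.6085 -0.0617  0.1653] rect [608.5 -61.9] [20.6 20.6] 47.1
armtop 2023 z 0.115 mean [ 0.5608 -0.0649  0.115 ] rect [560.9 -65.1] [123.2  36. ] 2.9
flange 794 z 0.081 mean [ 0.5359 -0.0719  0.081 ] rect [536.9 -68. ] [67.8 56.9] 87.8
psi 3.48 tilt [-0.0024  0.0003] shift cm [ 6.18 -0.04 13.04] turn -0.0
```

View pics/w3.png

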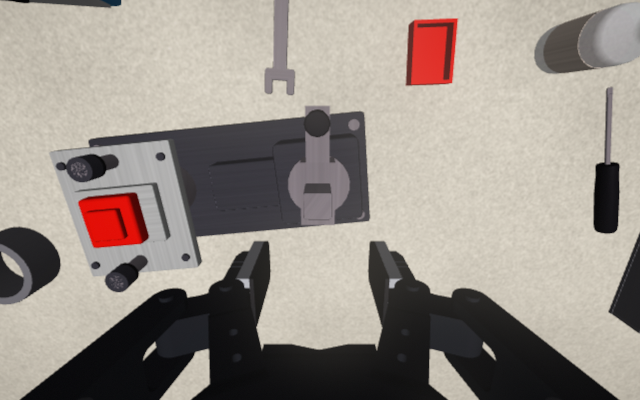

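Seated: arm top at 0.115 (0.081+0.034), knob at pixel (317,122), at (0.6087,-0.062). Grasp the knob.

```bash
python3 -m crank '[[[3,-0.1,0],0],[[6,-0.1,2],0],[[6.05,-0.14,6],0],[[6.05,-0.14,10],0],[[6.05,-0.14,12.5],0]]'; python3 -m crank '[[[0,0,0],0],[[0,0,0],0],[[0,0,0],0],[[0,0,0],0],[[0,0,0],0]]' 1 50; python3 -m crank '[[[0,0,0],0],[[0,0,0],0]]'
```

```text
time_s: 11.48
tcp_pos: [0.6082, -0.062, 0.1248]
eef_rot: [-3.14, -0.096, 0.006]
force: [-0.3, 0.0, -0.2]
gripper_width: 0.582
grasp_force: 0.0
time_s: 12.1
tcp_pos: [0.6102, -0.0622, 0.1284]
eef_rot: [3.14, 0.095, 0.002]
force: [-0.2, 0.1, -2.8]
gripper_width: 0.223
grasp_force: 49.0
time_s: 12.35
tcp_pos: [0.6104, -0.0622, 0.1281]
eef_rot: [3.14, 0.095, 0.001]
force: [0.5, -1.0, -1.2]
gripper_width: 0.224
grasp_force: 49.0
```

```bash
python3 -m crank '[[[-0.09,1.17,0],0],[[-0.37,2.32,0],0],[[-0.82,3.4,0],0],[[-1.43,4.41,0],0],[[-2.2,5.3,0],0]]'; python3 -m crank '[[[0,0,0],0],[[0,0,0],0]]'
python3 - <<'E'
from h import *
im,d,K,Rw,p=snap("top"); X=cloud(d,K,Rw,p)
rect(X,(.502,.129),.018,.14,.2,"red")
E
```

```text
time_s: 12.98
tcp_pos: [0.5911, -0.1175, 0.128]
eef_rot: [3.14, 0.095, 0.001]
force: [2.5, 1.4, -2.0]
gripper_width: 0.224
grasp_force: 49.2
time_s: 13.22
tcp_pos: [0.591, -0.1168, 0.1278]
eef_rot: [3.14, 0.095, -0.0]
force: [1.5, -0.1, -1.2]
gripper_width: 0.221
grasp_force: 49.2
red 167 z 0.1596 mean [0.5015 0.1284 0.1589] rect [501.5 128.7] [35.  32.1] 89.1
```

```bash
python3 -m crank '[[[-0.9,0.76,0],0],[[-1.9,1.38,0],0],[[-2.99,1.83,0],0],[[-4.13,2.1,0],0],[[-5.3,2.2,0],0]]'; python3 -m crank '[[[-1.17,-0.09,0],0],[[-2.32,-0.37,0],0],[[-3.4,-0.82,0],0],[[-4.41,-1.43,0],0],[[-5.3,-2.2,0],0]]'; python3 -m crank '[[[-0.76,-0.9,0],0],[[-1.38,-1.9,0],0],[[-1.83,-2.99,0],0],[[-2.1,-4.13,0],0],[[-2.2,-5.3,0],0]]'
```

```text
time_s: 13.9
tcp_pos: [0.5386, -0.1416, 0.1277]
eef_rot: [-3.14, -0.095, 0.001]
force: [3.0, 4.4, -2.2]
gripper_width: 0.222
grasp_force: 49.2
time_s: 14.52
tcp_pos: [0.4852, -0.1225, 0.1277]
eef_rot: [3.14, 0.096, 0.002]
force: [7.1, 4.0, -8.2]
gripper_width: 0.224
grasp_force: 49.1
time_s: 15.15
tcp_pos: [0.4607, -0.0717, 0.128]
eef_rot: [3.138, 0.097, 0.003]
force: [6.9, -2.3, -7.2]
gripper_width: 0.218
grasp_force: 49.3
```

```bash
python3 -m crank '[[[0.15,-1.17,0.05],0],[[0.47,-2.32,0.05],0],[[0.92,-3.4,0.05],0],[[1.53,-4.41,0.05],0],[[2.3,-5.3,0.05],0]]'; python3 -m crank '[[[0.9,-0.76,0],0],[[1.9,-1.38,0],0],[[2.99,-1.83,0],0],[[4.13,-2.1,0],0],[[5.3,-2.2,0],0]]'
python3 - <<'E'
from h import *
im,d,K,Rw,p=snap("top"); X=cloud(d,K,Rw,p)
rect(X,(.502,.129),.025,.15,.2,"red")
im,d,K,Rw,p=snap("scene"); X=cloud(d,K,Rw,p)
rect(X,(.502,.129),.018,.14,.2,"red"); cv2.imwrite("pics/s4.png",im)
E
```

```text
time_s: 15.78
tcp_pos: [0.48, -0.0164, 0.1273]
eef_rot: [3.14, 0.096, -0.001]
force: [-0.5, -3.3, 0.8]
gripper_width: 0.228
grasp_force: 50.0
time_s: 16.4
tcp_pos: [0.5321, 0.0085, 0.1272]
eef_rot: [-3.14, -0.095, 0.001]
force: [-2.4, -2.8, 1.4]
gripper_width: 0.22
grasp_force: 50.1
red 284 z 0.1691 mean [0.502  0.1312 0.1685] rect [502.5 132.7] [39.1 49.4] 83.9
red 97 z 0.1716 mean [0.504  0.131  0.1709] rect [503.4 130.6] [30.8 31.8] 15.7
```

View pics/s4.png

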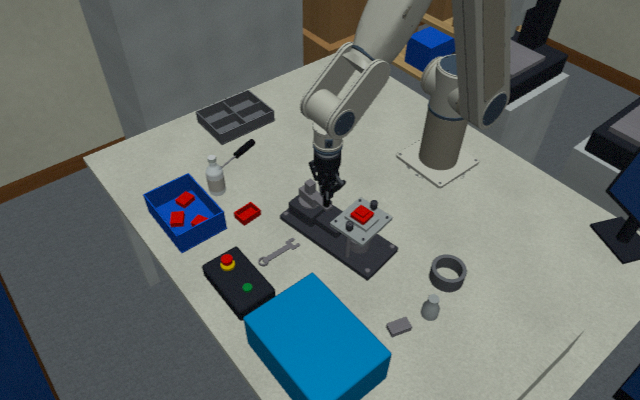

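The scene view shows the gripper on the knob at about (327,195), the red part at (362,214) risen about 13 mm so far, and the bystanders untouched. Keep winding.

```bash
python3 -m crank '[[[1.17,0.09,0],0],[[2.32,0.37,0],0],[[3.4,0.82,0],0],[[4.41,1.43,0],0],[[5.3,2.2,0],0]]'; python3 -m crank '[[[0.76,0.9,0],0],[[1.38,1.9,0],0],[[1.83,2.99,0],0],[[2.1,4.13,0],0],[[2.2,5.3,0],0]]'
python3 - <<'E'
from h import *
im,d,K,Rw,p=snap("top"); X=cloud(d,K,Rw,p)
rect(X,(.502,.129),.025,.16,.2,"red")
E
```

```text
time_s: 17.12
tcp_pos: [0.5867, -0.0108, 0.1274]
eef_rot: [-3.14, -0.095, -0.001]
force: [-1.5, 2.2, 3.1]
gripper_width: 0.223
grasp_force: 50.2
time_s: 17.75
tcp_pos: [0.6116, -0.063, 0.1275]
eef_rot: [3.14, 0.095, 0.002]
force: [1.5, 2.0, 2.9]
gripper_width: 0.221
grasp_force: 50.2
red 333 z 0.1722 mean [0.5016 0.1285 0.1731] rect [502.  128.8] [48.7 48. ] 46.5
```

```bash
python3 -m crank '[[[-0.1,1.17,0],0],[[-0.4,2.32,0],0],[[-0.87,3.4,0],0],[[-1.5,4.41,0],0],[[-2.27,5.3,0],0]]'; python3 -m crank '[[[-0.43,0.4,0],0],[[-0.9,0.76,0],0],[[-1.38,1.09,0],0],[[-1.9,1.38,0],0],[[-2.44,1.63,0],0]]'
python3 - <<'E'
from h import *
im,d,K,Rw,p=snap("top"); X=cloud(d,K,Rw,p)
P=rect(X,(.502,.129),.025,.16,.2,"red"); print(np.percentile(P[:,2],[10,50,70,90,95]))
E
```

```text
time_s: 18.42
tcp_pos: [0.5918, -0.1177, 0.1277]
eef_rot: [3.139, 0.095, 0.002]
force: [5.2, -0.3, 4.5]
gripper_width: 0.224
grasp_force: 50.3
time_s: 19.05
tcp_pos: [0.5683, -0.1351, 0.1277]
eef_rot: [3.139, 0.096, 0.002]
force: [4.8, -2.8, 4.1]
gripper_width: 0.229
grasp_force: 50.3
red 340 z 0.1758 mean [0.5016 0.1283 0.1768] rect [501.9 128.6] [48.6 48.1] 0.1
[0.17141181 0.17584892 0.18027106 0.18243236 0.183497  ]
```

```bash
cat >> h.py <<'E'
def ft():
    "force opposing clockwise winding, and radial, at the knob"
    o=bot.get_obs(); r=o["tcp_pos"][:2]-np.array([.5355,-.0675]); r/=np.hypot(*r); t=np.array([r[1],-r[0]]); f=o["force"][:2]
    return -f@t, f@r
E
python3 - <<'E'
from h import *
z=np.load("top0.npz"); X0=cloud(z["d"],z["K"],z["Rw"],z["p"])
im,d,K,Rw,p=snap("top"); X1=cloud(d,K,Rw,p)
for im,X in((z["im"],X0),(im,X1)):
    i=im.astype(int)
    with np.errstate(all='ignore'): m=(np.hypot(X[...,0]-.502,X[...,1]-.129)<.04)&(X[...,2]>.1)
    red=m&(i[...,2]>2*i[...,1])&(i[...,2]>60)
    h,e=np.histogram(X[red][:,2],bins=np.arange(.13,.2,.002)); print(dict((round(a,3),int(b)) for a,b in zip(e,h) if b))
    with np.errstate(all='ignore'): pl=(np.hypot(X[...,0]-.502,X[...,1]-.129)<.08)&(X[...,2]>.1)&(i.max(-1)-i.min(-1)<25)&(X[...,2]<.17)
    print("plate median",np.median(X[pl][:,2]))
print(ft())
E
```

```text
{np.float64(0.14): 1, np.float64(0.142): 1, np.float64(0.144): 9, np.float64(0.146): 43, np.float64(0.148): 96, np.float64(0.15): 62, np.float64(0.152): 21, np.float64(0.154): 37, np.float64(0.156): 47, np.float64(0.158): 45, np.float64(0.16): 21, np.float64(0.162): 2}
plate median 0.12244851734590334
{np.float64(0.166): 4, np.float64(0.168): 7, np.float64(0.17): 56, np.float64(0.172): 91, np.float64(0.174): 65, np.float64(0.176): 20, np.float64(0.178): 29, np.float64(0.18): 75, np.float64(0.182): 39, np.float64(0.184): 12}
plate median 0.14591142814827962
(np.float64(-0.36918157481448793), np.float64(5.1399252768842425))
```

```bash
cat > g.py <<'E'
import sys
from h import *
a,b=ft(); o=bot.get_obs(); q=o["tcp_pos"]-np.array([.5355,-.0675,0]); print(round(o["time_s"],2),"tan %.1f rad %.1f z %.1f"%(a,b,o["force"][2]),"ang %.1f r %.1f"%(np.degrees(np.arctan2(q[1],q[0])),1e3*np.hypot(*q[:2]))); sys.exit(a>6.5)
E
C="python3 -m crank"; G="python3 g.py"
{ python3 -m crank '[[[-0.1,0.09,0],0],[[-0.1,0.09,0],0]]' >&2 && $G \
&& python3 -m crank '[[[-0.123,0.045,0],0],[[-0.123,0.045,0],0]]' >&2 && $G \
&& python3 -m crank '[[[-0.123,0.045,0],0],[[-0.123,0.045,0],0]]' >&2 && $G \
&& python3 -m crank '[[[-0.123,0.045,0],0],[[-0.123,0.045,0],0]]' >&2 && $G \
&& python3 -m crank '[[[-0.123,0.045,0],0],[[-0.123,0.045,0],0]]' >&2 && $G \
&& python3 -m crank '[[[-0.127,0.034,0],0],[[-0.127,0.034,0],0]]' >&2 && $G \
&& python3 -m crank '[[[-0.127,0.034,0],0],[[-0.127,0.034,0],0]]' >&2 && $G \
&& python3 -m crank '[[[-0.127,0.034,0],0],[[-0.127,0.034,0],0]]' >&2 && $G \
&& python3 -m crank '[[[-0.127,0.034,0],0],[[-0.127,0.034,0],0]]' >&2 && $G \
&& python3 -m crank '[[[-0.127,0.034,0],0],[[-0.127,0.034,0],0]]' >&2 && $G ; } 2>/dev/null
```

```text
19.4 tan 1.2 rad 3.3 z 5.6 ang -65.2 r 75.1
```

```bash
sed -i 's/sys.exit(a>6.5)/sys.exit(int(a>6.5))/' g.py
G="python3 g.py"
{ python3 -m crank '[[[-0.123,0.045,0],0],[[-0.123,0.045,0],0]]' >&2 && $G \
&& python3 -m crank '[[[-0.123,0.045,0],0],[[-0.123,0.045,0],0]]' >&2 && $G \
&& python3 -m crank '[[[-0.123,0.045,0],0],[[-0.123,0.045,0],0]]' >&2 && $G \
&& python3 -m crank '[[[-0.123,0.045,0],0],[[-0.123,0.045,0],0]]' >&2 && $G \
&& python3 -m crank '[[[-0.127,0.034,0],0],[[-0.127,0.034,0],0]]' >&2 && $G \
&& python3 -m crank '[[[-0.127,0.034,0],0],[[-0.127,0.034,0],0]]' >&2 && $G \
&& python3 -m crank '[[[-0.127,0.034,0],0],[[-0.127,0.034,0],0]]' >&2 && $G \
&& python3 -m crank '[[[-0.127,0.034,0],0],[[-0.127,0.034,0],0]]' >&2 && $G \
&& python3 -m crank '[[[-0.127,0.034,0],0],[[-0.127,0.034,0],0]]' >&2 && $G ; } 2>/dev/null
```

```text
19.65 tan 2.4 rad 4.0 z 6.0 ang -66.2 r 75.1
19.9 tan 1.5 rad 4.0 z 5.6 ang -67.2 r 75.1
20.15 tan 2.6 rad 3.1 z 4.6 ang -68.2 r 75.1
20.4 tan 1.8 rad 3.5 z 5.1 ang -69.2 r 75.2
20.65 tan 2.2 rad 2.4 z 5.5 ang -70.2 r 75.1
20.9 tan 1.6 rad 3.3 z 4.9 ang -71.2 r 75.1
21.15 tan 1.7 rad 3.6 z 4.8 ang -72.3 r 75.1
21.4 tan 3.1 rad 2.9 z 5.8 ang -73.3 r 75.1
21.65 tan 2.1 rad 3.3 z 5.1 ang -74.3 r 75.1
```

```bash
G="python3 g.py"
{ python3 -m crank '[[[-0.129,0.023,0],0],[[-0.129,0.023,0],0]]' >&2 && $G \
&& python3 -m crank '[[[-0.129,0.023,0],0],[[-0.129,0.023,0],0]]' >&2 && $G \
&& python3 -m crank '[[[-0.129,0.023,0],0],[[-0.129,0.023,0],0]]' >&2 && $G \
&& python3 -m crank '[[[-0.129,0.023,0],0],[[-0.129,0.023,0],0]]' >&2 && $G \
&& python3 -m crank '[[[-0.129,0.023,0],0],[[-0.129,0.023,0],0]]' >&2 && $G \
&& python3 -m crank '[[[-0.13,0.011,0],0],[[-0.13,0.011,0],0]]' >&2 && $G \
&& python3 -m crank '[[[-0.13,0.011,0],0],[[-0.13,0.011,0],0]]' >&2 && $G \
&& python3 -m crank '[[[-0.13,0.011,0],0],[[-0.13,0.011,0],0]]' >&2 && $G \
&& python3 -m crank '[[[-0.13,0.011,0],0],[[-0.13,0.011,0],0]]' >&2 && $G \
&& python3 -m crank '[[[-0.13,0.011,0],0],[[-0.13,0.011,0],0]]' >&2 && $G \
&& python3 -m crank '[[[-0.13,0,0],0],[[-0.13,0,0],0]]' >&2 && $G \
&& python3 -m crank '[[[-0.13,0,0],0],[[-0.13,0,0],0]]' >&2 && $G \
&& python3 -m crank '[[[-0.13,0,0],0],[[-0.13,0,0],0]]' >&2 && $G \
&& python3 -m crank '[[[-0.13,0,0],0],[[-0.13,0,0],0]]' >&2 && $G \
&& python3 -m crank '[[[-0.13,0,0],0],[[-0.13,0,0],0]]' >&2 && $G \
&& python3 -m crank '[[[-0.13,-0.011,0],0],[[-0.13,-0.011,0],0]]' >&2 && $G \
&& python3 -m crank '[[[-0.13,-0.011,0],0],[[-0.13,-0.011,0],0]]' >&2 && $G \
&& python3 -m crank '[[[-0.13,-0.011,0],0],[[-0.13,-0.011,0],0]]' >&2 && $G \
&& python3 -m crank '[[[-0.13,-0.011,0],0],[[-0.13,-0.011,0],0]]' >&2 && $G \
&& python3 -m crank '[[[-0.13,-0.011,0],0],[[-0.13,-0.011,0],0]]' >&2 && $G ; } 2>/dev/null
```

```text
21.9 tan 1.9 rad 3.0 z 4.7 ang -75.3 r 75.1
22.15 tan 1.5 rad 2.8 z 6.0 ang -76.3 r 75.1
22.4 tan 2.6 rad 3.4 z 5.2 ang -77.3 r 75.1
22.65 tan 2.0 rad 3.3 z 5.7 ang -78.4 r 75.1
22.9 tan 1.5 rad 2.5 z 6.2 ang -79.4 r 75.1
23.15 tan 1.4 rad 2.9 z 6.2 ang -80.4 r 75.1
23.4 tan 1.2 rad 2.7 z 5.7 ang -81.4 r 75.0
23.65 tan 1.5 rad 2.1 z 5.4 ang -82.4 r 75.0
23.9 tan 2.5 rad 1.8 z 5.2 ang -83.4 r 75.0
24.15 tan 2.3 rad 3.3 z 5.9 ang -84.4 r 75.0
24.4 tan 3.1 rad 1.8 z 6.0 ang -85.2 r 75.0
24.65 tan 4.4 rad 2.1 z 4.2 ang -85.6 r 75.0
24.9 tan 6.2 rad 1.4 z 2.5 ang -86.2 r 75.0
25.15 tan 9.1 rad 1.5 z 2.9 ang -86.6 r 75.1
```

Stop met at about −85°, and the force is climbing. One more nudge to settle just over 10 N.

```bash
python3 -m crank '[[[-0.05,0,0],0],[[-0.1,0,0],0],[[-0.1,0,0],0]]' >/dev/null; python3 g.py;  python3 -m crank '[[[0,0,0],0],[[0,0,0],0]]' >/dev/null; python3 g.py
```

```text
25.52 tan 9.6 rad 0.4 z 0.7 ang -87.0 r 75.1
25.77 tan 10.8 rad 0.7 z 0.7 ang -87.0 r 75.1
```

```bash
python3 -m crank '[[[-0.03,0,0],0],[[-0.08,0,0],0],[[-0.08,0,0],0],[[-0.08,0,0],0]]' >/dev/null; python3 g.py;  python3 -m crank '[[[0,0,0],0],[[0,0,0],0]]' >/dev/null; python3 g.py
```

```text
26.27 tan 12.1 rad 0.8 z 0.1 ang -87.2 r 75.1
26.52 tan 12.4 rad 0.4 z 0.8 ang -87.2 r 75.1
```

```bash
python3 -m crank '[[[0.15,0,0],0],[[0.3,0,0],0]]' >/dev/null; python3 g.py; python3 -m crank '[[[0.0,0,0],0],[[0,0,0],0],[[0,0,0],0],[[0,0,0],0]]' 5; python3 -m crank '[[[0,0,-3],0],[[0,0,-7],0],[[0,0,-11],0],[[0,2,-15],0],[[0,6,-15],0]]'; python3 -m crank '[[[0,5,0],0],[[0,8,0],0],[[0,8,0],0],[[0,8,0],0]]'
python3 - <<'E'
from h import *
im,d,K,Rw,p=snap("top"); X=cloud(d,K,Rw,p); i=im.astype(int); cv2.imwrite("pics/t5.png",im)
with np.errstate(all='ignore'): m=(np.hypot(X[...,0]-.502,X[...,1]-.129)<.04)&(X[...,2]>.1)
red=m&(i[...,2]>2*i[...,1])&(i[...,2]>60)
h,e=np.histogram(X[red][:,2],bins=np.arange(.13,.2,.002)); print(dict((round(float(a),3),int(b)) for a,b in zip(e,h) if b))
rect(X,(.535,-.068),.03,.148,.162,"boss"); rect(X,(.5355,-.1425),.03,.158,.175,"knob"); rect(X,(.535,-.09),.1,.108,.12,"armtop")
E
```

```text
26.77 tan 4.8 rad 2.4 z 4.4 ang -86.3 r 75.1
time_s: 27.28
tcp_pos: [0.5388, -0.1419, 0.127]
eef_rot: [-3.14, -0.095, 0.002]
force: [-0.2, 0.0, 0.4]
gripper_width: 0.588
grasp_force: 0.0
time_s: 27.9
tcp_pos: [0.5449, -0.2023, 0.2813]
eef_rot: [3.138, 0.099, 0.01]
force: [-0.9, -0.2, -0.8]
gripper_width: 0.588
grasp_force: 0.0
time_s: 28.4
tcp_pos: [0.5475, -0.2812, 0.277]
eef_rot: [-3.139, -0.095, 0.001]
force: [-0.2, 0.5, 0.1]
gripper_width: 0.586
grasp_force: 0.0
{0.166: 1, 0.168: 5, 0.17: 26, 0.172: 68, 0.174: 91, 0.176: 47, 0.178: 22, 0.18: 49, 0.182: 64, 0.184: 24, 0.186: 3, 0.188: 1}
boss 110 z 0.1544 mean [ 0.534  -0.0684  0.1543] rect [534.3 -68. ] [25.  24.9] 1.9
knob 61 z 0.1649 mean [ 0.5404 -0.1428  0.1649] rect [ 540.4 -142.8] [19.  19.3] 45.0
armtop 388 z 0.1147 mean [ 0.5344 -0.0867  0.1146] rect [536.  -95.5] [ 35.9 122. ] 4.9
```

View pics/t5.png

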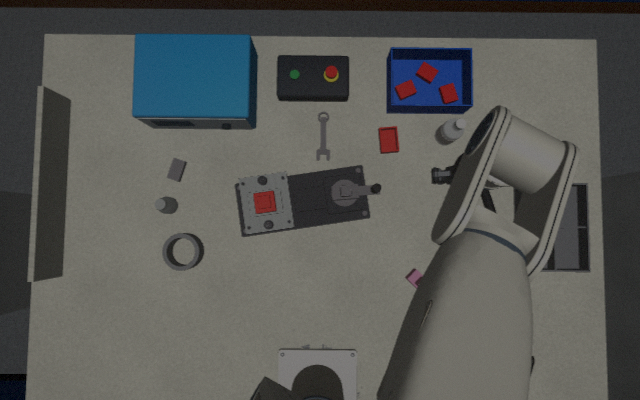

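The crank is seated (arm top 0.115, knob at pixel (376,188)), the red part is at about 0.183 against the stop, and the bystanders in view are where they were. Handing in.

```bash
python3 -c "
from bench import bot
print(bot.sign_off())"
```

```text
the job is handed in; nothing more can be done
None
```

The crank is fully down on the tang and wound clockwise about 1.2 turns to the stop at about 12 N on the knob. The anvil is up with its red part at about 183 mm, the crank is left on the jack, the bystanders in view look undisturbed, and the job was handed in at about 28 s.

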